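Set the inner knob of a bottle warmer's nested dial and start it

TASK

On the bottle warmer, set the small inner knob of the nested dial from the one-bar mark to the two-bar mark: it is child-locked, so push it in gently until you feel it come home, turn it clockwise while it is in, and let it rise again, without shifting the outer ring it sits in. Then press the start key fully and let go of it. Do not force the knob down and leave everything else on the cart where it is.

Things in the scene. Friction and masses are not known exactly. Their poses are not given: they have to be found in the camera images.
- knob_grip (a point): On the dial's vertical axis, 9 mm below the inner knob's top, half-way down the zone to grip. The white knob is an upright bar 30 mm long, 12 mm wide (pinch it across the 12 mm), its top 40 mm above the outer ring's top; a round collar 36 mm across begins 25 mm under the bar's top. x runs along the bar to its pointer end (black line on that half of the top), z is up. Moves with the knob.
- knob (a joint): How far the inner knob is pushed in, m: 0 when up, grows as it sinks. A return spring pushes it up with 3 N when up and 0.3 N more per mm; it comes home on a firm hidden seat (see catch). A total push of 9 to 11 N has it home; do not exceed 14 N in all.
- dial_turn (a joint): Angle of the inner knob relative to the outer ring, rad, growing clockwise seen from above: pointer on the one-bar mark at 0, two-bar mark at 1.15, three-bar mark at 2.30. With the knob up it has free play to about 0.4 either side of a mark before it catches on the ring. Turning takes 0.02 N m. It stays where it is left.
- ring (a joint): Angle of the outer ring on the warmer, rad, growing clockwise. It turns stiffly (0.08 N m) and carries the knob; it must not be shifted.
- ring_rim (a point): Point on top of the outer ring, 34 mm from the dial's axis, at the one-bar mark. The ring is a ribbed grey disc 72 mm across, its top 14 mm above the deck and 89 mm above the cart top, bearing black marks of one, two and three raised radial bars; it turns about the same vertical axis as the knob.
- catch: Catch and seat hidden inside the dial, turning with the ring; origin on the dial's axis, 75 mm above the cart top. The seat (20 N per mm) lies 4 to 14 mm down the knob's travel, differently each time, and cannot be seen or read. Only on it or within 0.9 mm above it is the knob free; higher up it drags the ring when turned. More than 10 N on the seat overstrains it.
- knob_foot: The hidden foot of the inner knob which lands on the seat; origin on the dial's axis, level with the deck when the knob is up, moving with the knob.
- start_key (a joint): How far the start key is pressed, m: 0 up, 0.006 fully down; a spring returns it, fully down takes 5 N.
- start_key_top (a point): Centre of the top face of the start key, a round white push key 22 mm across in a small grey collar on the deck, on the robot's side of the dial, 76 mm from the dial's axis.
- warmer: Bottle warmer, fixed: white control block 170 x 170 mm, 75 mm high, with dial and key on top; beside it (+y) a grey round well 110 mm across, 95 mm high, holding a jar. Origin on the cart top under its middle; dial's axis at (20, -65) mm, key's at (-56, -65), well's at (0, 70) in its frame.
- jar: Bystander: closed glass jar, 66 mm across, 82 mm high, standing in the well and sticking out of it by 17 mm. Origin under its middle.
- tin: Bystander: aluminium tin with a press lid, 77 mm across, 94 mm high, about 140 mm to the -y side of the dial. Origin under its middle.
- sippy_cup: Bystander: lavender sippy cup with two handles and a white spout lid, 70 mm across (113 mm over its handles), 106 mm high, beside the well. Origin under its middle.
- scoop: Bystander: steel scoop, 140 mm long, 26 mm high, lying in front of the warmer. Origin under its middle.
- bottle: Bystander: clear feeding bottle, 56 mm across, 130 mm high, behind the warmer. Origin under its middle.

How it is judged:
By the outcome, as a careful person would: the job done as asked, in the order asked, and still so for the second after the job is handed in, with the robot touching nothing.
It also fails if it takes over 51 s, if anything falls off the work surface, if the arm or the gripper's body presses on something with over 40 N, if the wrist force passes 120 N, or if a joint passes its speed limit or range.

ROBOT

A 6-joint arm with a two-finger parallel gripper is mounted at the origin on the work surface. World frame = base frame: x ahead of the robot, y to its left, z up, the work surface at z = 0. Lengths are in m, angles in rad, forces in N, time in s.
With the tool pointing down it reaches from about 0.35 to 0.775 m from the base axis. Payload 5.5 kg.
Tool frame: the origin (TCP) lies midway between the tips of the shut fingers; the grasp point (between the pads) lies grasp_offset behind it (grasp_offset is the distance from the TCP to the grasp point, in m); z points along the fingers, x is the direction in which the jaws open and shut, and the axes are right-handed (so a half turn about z gives the same grasp; the last joint's range is limited). The gripper opens to 85 mm and grips with 20 to 120 N. Pads are 22 mm wide; open, the fingers measure 114 mm over their backs; the gripper's body (76 mm by 85 mm) begins 54 mm behind the grasp point. The pads swing forward as they close: fully open they stand 13 mm farther back than shut.
Start: joints at [-1.349, 0.313, 0.046, 1.304, 0, 1.431], TCP at [0.204, -0.538, 0.231] pointing down, gripper open.
Joint ranges: [-2.76, 2.76], [-0.86, 1.69], [-1.03, 1.26], [-2.2, 2.34], [-1.47, 1.5], [-3.14, 3.14]. Speed limits (rad/s): [2.57, 2.57, 3.14, 3.14, 3.14, 3.14].

INTERFACE

Orientations are given as a 3x3 rotation matrix whose columns are the frame's x, y, z axes.
In Python, from plant import * gives the robot as it stands. Calls block until the motion is done:
- reach(position, orientation): joint-space move of the TCP to a pose.
- move_l(position, orientation=None, vel=0.15): straight line of the TCP; orientation=None keeps the orientation; vel is the mean speed in m/s.
- move_joints(angles): joint-space move.
- move_gripper(opening, squeeze=None): finger opening in m; squeeze is the grip in N (None keeps the last); returns when the fingers have stopped.
- dwell(seconds).
- solve_ik(position, orientation): joint angles nearest the present ones, or None.
- state(): the state.
- grab_frame(name): name is "side" or "top"; returns a dict with "img" (384x512x3 uint8, red, green, blue), "depth" (384x512 float32, m along the optical axis (not along the pixel's ray), 0 where there is no reading), "K" (3x3 intrinsics, pixels), "extrinsics" (4x4, takes a point from camera to world coordinates). Camera axes: x right, y down, z forward; pixel columns grow to the right and rows downward; lengths in m; the calibration is good to about 2 mm. A picture is of the moment at which its call begins.
A pose or a line that the arm cannot do raises Unreachable and nothing moves.
- sign_off(): hands the job in, once; it reports no verdict.
The state is a dict: "clock": time; "joint_positions": joint angles; "qvel": joint speeds; "joint_efforts": joint torques, N m; "tcp_pos": TCP position; "orientation": TCP orientation; "contact_force": force on the tool from outside, world axes, zero at the start; "moment": the same for the moment, N m; "opening": finger opening in m.
Only numpy, scipy, OpenCV 4.12 (cv2) and the standard library are available. Lean on these libraries where they do the work, as an engineer would, in place of code of your own. Each camera call takes 0.05 s, during which the arm holds its last target. There are 200 camera calls.

## Working session

There is one attempt and no reset: what is moved stays moved. The work goes in short steps, each a Python script; the robot and the scene stay as the last script left them, time stands still between calls to the robot, and variables do not carry over. Pictures are saved under pics/ and viewed, about 8 in all and at most 12, crops included, and the job is handed in when it is done.

```bash
mkdir -p pics; ls; python3 - <<'E'
from plant import *
import cv2, numpy as np, pickle
s=state(); print({k:np.round(v,3).tolist() for k,v in s.items()})
for n in ("top","side"):
    f=grab_frame(n); pickle.dump(f,open(f"f0_{n}.pkl","wb"))
    cv2.imwrite(f"pics/{n}0.png",f["img"][:,:,::-1])
    print(n,f["K"].round(1).tolist(),f["extrinsics"].round(3).tolist())
E
```

```text
pics
{'clock': 0.0, 'joint_positions': [-1.349, 0.314, 0.045, 1.304, 0.0, 1.431], 'qvel': [0.002, -0.001, -0.0, -0.001, 0.0, 0.0], 'joint_efforts': [-0.0, -48.063, 29.853, 0.019, -0.0, -0.0], 'tcp_pos': [0.203, -0.537, 0.23], 'orientation': [[0.354, -0.935, -0.0], [-0.935, -0.354, 0.002], [-0.002, -0.0, -1.0]], 'contact_force': [0.5, 0.094, 0.023], 'moment': [0.002, -0.021, 0.023], 'opening': 0.086}
top [[358.9, 0.0, 257.7], [0.0, 358.9, 190.3], [0.0, 0.0, 1.0]] [[-0.133, -0.968, 0.213, 0.43], [-0.991, 0.13, -0.027, 0.048], [-0.002, -0.215, -0.977, 0.778], [0.0, 0.0, 0.0, 1.0]]
side [[389.9, 0.0, 256.3], [0.0, 389.9, 190.5], [0.0, 0.0, 1.0]] [[0.955, -0.185, 0.232, 0.368], [-0.297, -0.583, 0.757, -0.676], [-0.005, -0.791, -0.611, 0.665], [0.0, 0.0, 0.0, 1.0]]
```

View pics/top0.png

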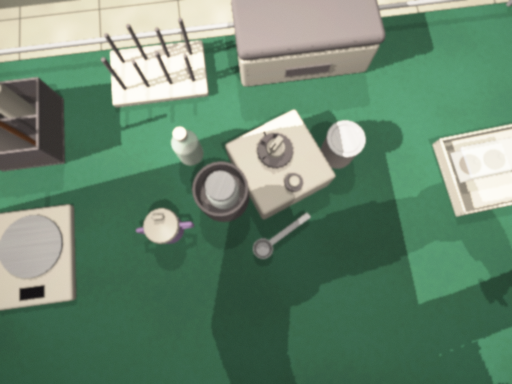

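View pics/side0.png

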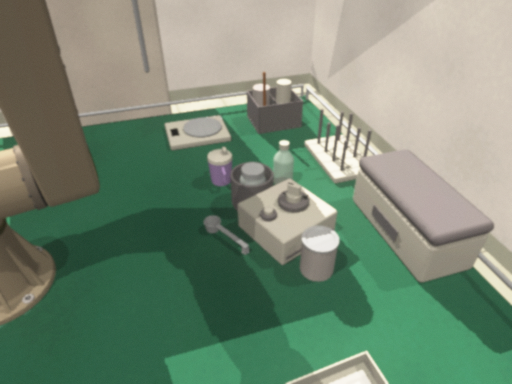

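Top view: dial at about (274,150), start key at (293,183), tin at (345,140), jar at (221,188) and scoop at (263,248). I'll enlarge the dial and compute positions.

```bash
cat > h.py <<'E'
import numpy as np, cv2, pickle
def px2w(f,u,v,z=None):
    """pixel -> world, on the plane z, or by depth"""
    K,E=f["K"],f["extrinsics"]; r=np.linalg.inv(K)@[u,v,1.]
    if z is None: t=float(f["depth"][int(round(v)),int(round(u))])
    else: t=(z-E[2,3])/(E[:3,:3]@r)[2]
    return E[:3,:3]@(r*t)+E[:3,3]
def w2px(f,p):
    E=np.linalg.inv(f["extrinsics"]); c=f["K"]@(E[:3,:3]@np.asarray(p)+E[:3,3]); return c[:2]/c[2]
def crop(f,u0,v0,w,h,s,name):
    c=f["img"][v0:v0+h,u0:u0+w,::-1]; cv2.imwrite(name,cv2.resize(c,None,fx=s,fy=s,interpolation=cv2.INTER_CUBIC))
E
python3 - <<'E'
from h import *
t=pickle.load(open("f0_top.pkl","rb")); s=pickle.load(open("f0_side.pkl","rb"))
crop(t,220,105,120,115,6.5,"pics/topc.png"); crop(s,230,160,120,115,6.5,"pics/sidec.png")
for n,f,l in(("t",t,[(293,181),(274,150),(345,140),(263,215),(310,150),(221,188),(230,280)]),("s",s,[(293,190),(268,213),(320,236)])):
    for p in l: print(n,p,px2w(f,*p).round(4))
E
```

```text
t (293, 181) [ 0.588  -0.0417  0.0974]
t (274, 150) [ 0.6464 -0.0113  0.126 ]
t (345, 140) [ 0.6602 -0.1601  0.09  ]
t (263, 215) [0.5347 0.0243 0.0617]
t (310, 150) [ 0.6537 -0.0895  0.0743]
t (221, 188) [0.5894 0.0982 0.112 ]
t (230, 280) [ 0.4162  0.1101 -0.0019]
s (293, 190) [ 0.6556 -0.024   0.1189]
s (268, 213) [ 0.586  -0.0522  0.0907]
s (320, 236) [ 0.6665 -0.1541  0.0903]
```

View pics/topc.png

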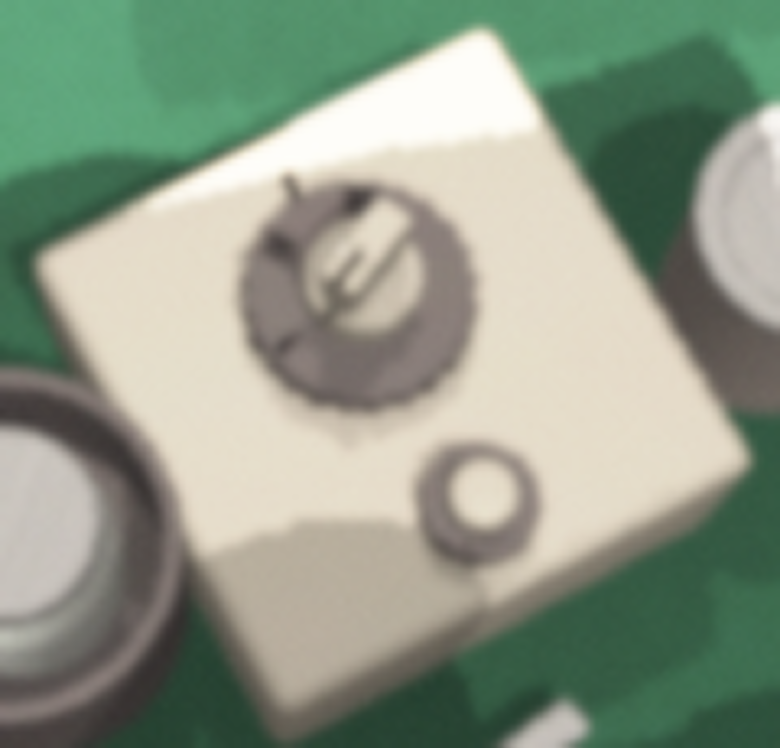

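View pics/sidec.png

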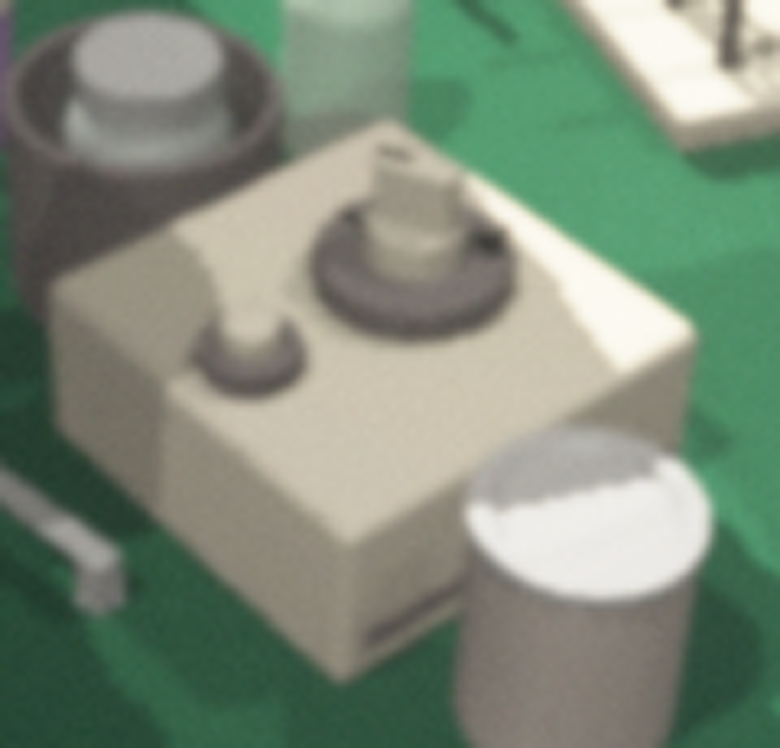

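The crops show the bar's black line on its lower-left half, pointing to the one-bar mark at crop (285,350). The two-bar mark is at (280,245), the three-bar mark at (357,200), and the key's top at (485,493). Next I'll fit the pose and check it with an overlay.

```bash
python3 - <<'E'
from h import *
t=pickle.load(open("f0_top.pkl","rb"))
W=lambda u,v,z:px2w(t,220+(u+.5)/6.5-.5,105+(v+.5)/6.5-.5,z)
c=np.array([W(*p,.075) for p in((490,28),(37,262),(285,715),(750,462))])  # BR BL FL FR
print(c.round(4)); ctr=c.mean(0); d=(c[0]+c[1]-c[2]-c[3]); print("ctr",ctr.round(4),"yaw x",np.arctan2(d[1],d[0]), [np.linalg.norm(c[i]-c[i-1]).round(4) for i in range(4)])
d2=c[1]+c[2]-c[0]-c[3]; print("yaw y",np.arctan2(d2[1],d2[0])-np.pi/2)
ring=W(359,293,.089); key=W(485,493,.097); print("ring",ring.round(4),"key",key.round(4),np.linalg.norm((ring-key)[:2]), "yaw key-dial",np.arctan2(*(ring-key)[[1,0]]))
for n,p in(("1",(285,350)),("2",(280,245)),("3",(357,200))):
    m=W(*p,.089)-ring; print(n,np.linalg.norm(m[:2]).round(4),np.arctan2(m[1],m[0]).round(3))
a=W(328,291,.129);b=W(396,210,.129);print("bar",a,b,(a+b)/2,np.linalg.norm(a-b),np.arctan2(*(a-b)[[1,0]]))
m=W(325,318,.129)
# depth-based cloud of bar top
f=t; vs,us=np.mgrid[125:175,255:295]
P=np.array([px2w(f,u,v) for u,v in zip(us.ravel(),vs.ravel())]); q=P[(P[:,2]>.122)&(P[:,2]<.136)]
print(len(q),q.mean(0)); w,v=np.linalg.eigh(np.cov(q[:,:2].T)); print(np.sqrt(w*12),np.arctan2(v[1,1],v[0,1]))
k=P[(abs(P[:,2]-.089)<.004)]; print("ringcloud",len(k),(k.max(0)+k.min(0))/2)
E
```

```text
[[ 0.7476 -0.0728  0.075 ]
 [ 0.6877  0.0821  0.075 ]
 [ 0.5335  0.0238  0.075 ]
 [ 0.5929 -0.1305  0.075 ]]
ctr [ 0.6404 -0.0243  0.075 ] yaw x 0.3587581094506794 [np.float64(0.1651), np.float64(0.1661), np.float64(0.1649), np.float64(0.1653)]
yaw y 0.36819325806125014
ring [ 0.6592 -0.0164  0.089 ] key [ 0.589  -0.0442  0.097 ] 0.0755107683376299 yaw key-dial 0.3764171027512098
1 0.0295 2.113
2 0.0291 0.866
3 0.0306 -0.123
bar [ 0.6477344  -0.00380608  0.129     ] [ 0.66986659 -0.02717022  0.129     ] [ 0.65880049 -0.01548815  0.129     ] 0.03218255463323149 2.3291233711808847
103 [ 0.65923918 -0.01646074  0.12787653]
[0.01244831 0.03118541] 2.3470469671614884
ringcloud 686 [ 0.65022208 -0.01690263  0.08899827]
```

```bash
python3 - <<'E'
from h import *
out=[]
for n in("top","side"):
    f=pickle.load(open(f"f0_{n}.pkl","rb"))
    th=np.linspace(3.2,-1.0,760); rr=np.linspace(.040,.016,130)
    T,R=np.meshgrid(th,rr); m=np.array([w2px(f,(.659+r*np.cos(a),-.0162+r*np.sin(a),.0895)) for a,r in zip(T.ravel(),R.ravel())]).reshape(*T.shape,2).astype(np.float32)
    im=cv2.remap(f["img"][:,:,::-1].copy(),m[...,0],m[...,1],cv2.INTER_CUBIC)
    for a in np.arange(-1,3.21,.2): cv2.line(im,(int((3.2-a)/4.2*759),0),(int((3.2-a)/4.2*759),6 if round(a*10)%10 else 14),(0,0,255),1)
    out.append(im)
    if n=="top":
        c=np.zeros((1,1))
        g=.0; m=[[w2px(f,(.659+x,-.0162+y,.0895)) for y in np.linspace(.045,-.045,300)] for x in np.linspace(.045,-.045,300)]
        m=np.array(m,np.float32); a=cv2.remap(f["img"][:,:,::-1].copy(),m[...,0],m[...,1],cv2.INTER_CUBIC)
    else:
        m=[[w2px(f,(.659+x,-.0162+y,.0895)) for y in np.linspace(.045,-.045,300)] for x in np.linspace(.045,-.045,300)]
        m=np.array(m,np.float32); b=cv2.remap(f["img"][:,:,::-1].copy(),m[...,0],m[...,1],cv2.INTER_CUBIC)
ab=np.hstack([a,b]); ab=np.pad(ab,((0,0),(0,160),(0,0)))
for x0 in(0,300): cv2.circle(ab,(x0+150,150),int(.036/.09*300),(0,0,255),1)
cv2.imwrite("pics/polar.png",np.vstack(out+[ab]))
E
```

```text
Traceback (most recent call last):
ValueError: all the input arrays must have same number of dimensions, but the array at index 0 has 1 dimension(s) and the array at index 1 has 3 dimension(s)
```

```bash
cat > polar.py <<'E'
from h import *
def polar(fs,name,c=(.659,-.0162),z=.0895):
    out=[];flat=[]
    for f in fs:
        bgr=f["img"][:,:,::-1].copy()
        def warp(X,Y):
            m=np.array([w2px(f,(x,y,z)) for x,y in zip(X.ravel(),Y.ravel())],np.float32).reshape(*X.shape,2)
            return cv2.remap(bgr,m[...,0],m[...,1],cv2.INTER_CUBIC)
        T,R=np.meshgrid(np.linspace(3.2,-1,760),np.linspace(.040,.016,130)); im=warp(c[0]+R*np.cos(T),c[1]+R*np.sin(T))
        for a in np.arange(-1,3.21,.2): u=int((3.2-a)/4.2*759); cv2.line(im,(u,0),(u,14 if abs(a-round(a))<.01 else 6),(0,0,255),1)
        out.append(im); Y,X=np.meshgrid(np.linspace(.045,-.045,300),np.linspace(.045,-.045,300)); im=warp(c[0]+X,c[1]+Y)
        cv2.circle(im,(150,150),120,(0,0,255),1); flat.append(im)
    cv2.imwrite(name,np.vstack(out+[np.pad(np.hstack(flat),((0,0),(0,760-300*len(fs)),(0,0)))]))
E
python3 - <<'E'
from polar import *
polar([pickle.load(open(f"f0_{n}.pkl","rb")) for n in("top","side")],"pics/polar.png")
E
```

```text
(no output)
```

View pics/polar.png

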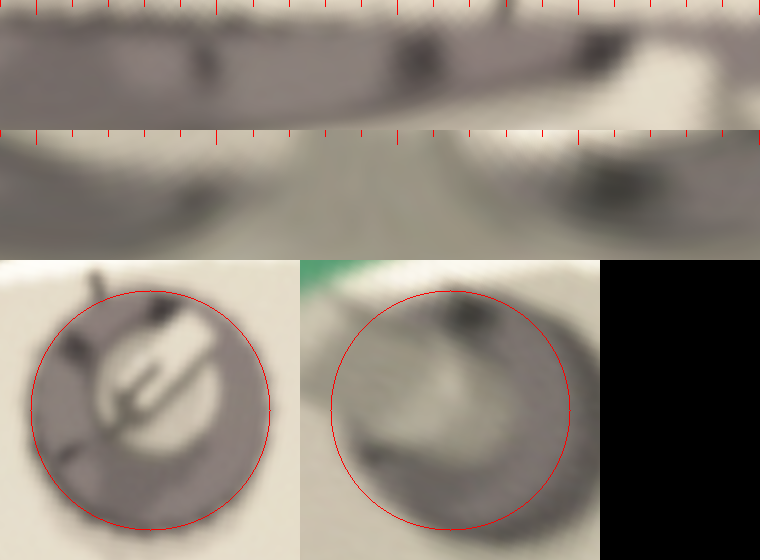

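Ring marks (polar view of the top image): one-bar at 2.07 rad, two-bar at 0.89, three-bar about -0.2. The bar points to 2.34, so it starts off the mark, inside its free play. The target bar heading is about 0.90. Next: check IK and approach.

```bash
cat >> h.py <<'E'
def R(yaw):  # tool down, jaw axis at yaw
    c,s=np.cos(yaw),np.sin(yaw); return np.array([[c,s,0],[s,-c,0],[0,0,-1.]])
C=np.array([.6591,-.0164])
E
python3 - <<'E'
from plant import *
from h import *
print("go",grasp_offset)
for off in(np.pi/2,-np.pi/2):
    for b in(2.34,1.6,.9):
        for z in(.25,.11): 
            q=solve_ik([*C,z],R(b+off)); print(off,b,z,None if q is None else np.round(q,2))
E
```

```text
go 0.0187
1.5707963267948966 2.34 0.25 [-0.15  0.48  0.35  1.43  0.   -2.49]
1.5707963267948966 2.34 0.11 [-0.15  0.53  0.08  1.12  0.   -2.49]
1.5707963267948966 1.6 0.25 [-0.15  0.48  0.35  1.43  0.   -1.75]
1.5707963267948966 1.6 0.11 [-0.15  0.53  0.08  1.12  0.   -1.75]
1.5707963267948966 0.9 0.25 [-0.15  0.48  0.35  1.43  0.   -1.05]
1.5707963267948966 0.9 0.11 [-0.15  0.53  0.08  1.12  0.   -1.05]
-1.5707963267948966 2.34 0.25 [-0.15  0.48  0.35  1.43  0.    0.66]
-1.5707963267948966 2.34 0.11 [-0.15  0.53  0.08  1.12  0.    0.66]
-1.5707963267948966 1.6 0.25 [-0.15  0.48  0.35  1.43  0.    1.4 ]
-1.5707963267948966 1.6 0.11 [-0.15  0.53  0.08  1.12  0.    1.4 ]
-1.5707963267948966 0.9 0.25 [-0.15  0.48  0.35  1.43  0.    2.1 ]
-1.5707963267948966 0.9 0.11 [-0.15  0.53  0.08  1.12  0.    2.1 ]
```

```bash
cat >> h.py <<'E'
def F(n=5):
    from plant import state,dwell
    a=[]
    for _ in range(n): s=state(); a.append(np.r_[s["contact_force"],s["moment"]]); dwell(.02)
    return np.mean(a,0),s
def show(l,b=0):
    f,s=F(); print(l,"t%.2f"%s["clock"],"tcp",np.round(s["tcp_pos"],4),"yaw %.3f"%np.arctan2(s["orientation"][1,0],s["orientation"][0,0]),"F",(f-b).round(3),"op %.4f"%s["opening"]); return f,s
E
python3 - <<'E'
from plant import *
from h import *
Y=2.34-np.pi/2
move_gripper(.045,40)
reach([*C,.19],R(Y)); show("above")
move_l([*C,.14],vel=.15); dwell(.2); f,_=show("pre"); np.save("bias.npy",f)
for n in("side",):
    g=grab_frame(n); pickle.dump(g,open("f1.pkl","wb")); crop(g,220,120,130,120,5,"pics/pre.png")
print(F(20)[0].round(3))
E
```

```text
above t3.10 tcp [ 0.6591 -0.0176  0.1901] yaw 0.767 F [ 0.008 -0.281  0.204 -0.014 -0.022  0.013] op 0.0454
pre t3.87 tcp [ 0.6599 -0.0165  0.1413] yaw 0.769 F [ 0.213 -0.096 -0.212  0.01   0.008 -0.005] op 0.0449
[-0.036  0.09  -0.025  0.01  -0.003 -0.001]
```

View pics/pre.png

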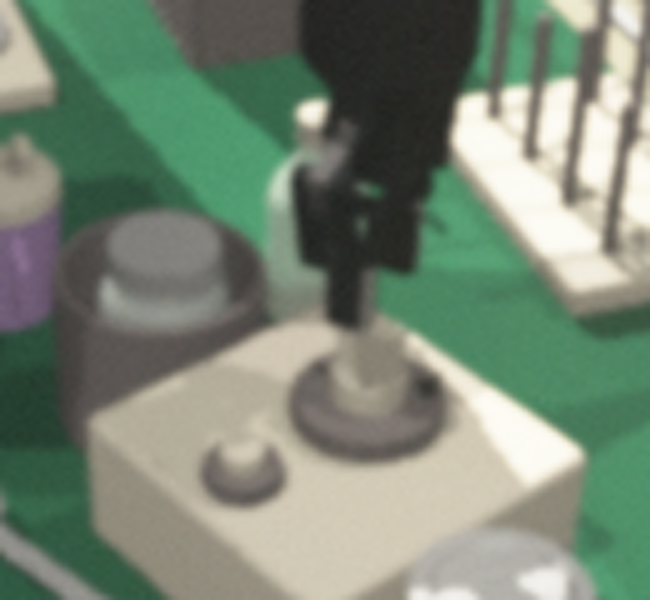

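The fingers hang either side of the bar (crop (347,300) and (405,250)), with the knob at (370,360). Next: descend and grip, watching the force.

```bash
python3 - <<'E'
from plant import *
from h import *
b=0
move_l([*C,.118],vel=.06); f,s=show("118")
if np.abs(f[:3]).max()<1.5:
    move_l([*C,.1065],vel=.05); f,s=show("1065")
    if np.abs(f[:3]).max()<1.5:
        move_gripper(.025); show("25")
        move_gripper(.0,40); dwell(.2); show("grip")
E
```

```text
118 t4.85 tcp [ 0.6591 -0.0164  0.1179] yaw 0.769 F [-0.394  0.046  0.179  0.003  0.003 -0.02 ] op 0.0452
1065 t5.32 tcp [ 0.659  -0.0164  0.1064] yaw 0.769 F [-0.071  0.422 -0.168 -0.011  0.002 -0.01 ] op 0.0448
25 t5.73 tcp [ 0.6592 -0.0164  0.1066] yaw 0.769 F [0.31  0.041 0.446 0.015 0.013 0.022] op 0.0248
grip t6.28 tcp [ 0.659  -0.0164  0.1067] yaw 0.769 F [-1.111 -0.165  2.239 -0.078  0.283  0.015] op 0.0112
```

```bash
python3 - <<'E'
from plant import *
from h import *
z=.1067; log=[]
fz=0
while z>.1067-.0165:
    z-=.0005 if fz<7.6 else .0002
    move_l([*C,z],vel=.01); f,s=F(4); fz=f[2]; log.append((round(1e3*z,1),round(1e3*s["tcp_pos"][2],2),*f[:3].round(2)))
    if fz>9.3: break
for l in log: print(*l)
show("end")
E
```

```text
106.2 106.25 -1.7 -0.44 2.45
105.7 105.67 -1.88 -0.95 2.71
105.2 105.18 -1.88 -0.88 3.14
104.7 104.7 -1.96 -0.7 3.53
104.2 104.21 -2.81 -1.02 3.55
103.7 103.71 -2.59 -1.21 3.78
103.2 103.2 -2.63 -1.69 3.6
102.7 102.69 -2.3 -1.59 3.92
102.2 102.2 -3.0 -1.11 4.78
101.7 101.77 -3.0 -1.87 4.55
101.2 101.56 -3.53 -0.92 6.06
100.7 101.37 -4.26 -1.46 8.04
100.5 101.3 -4.01 -1.31 8.3
100.3 101.22 -4.79 -1.64 8.65
100.1 101.18 -5.02 -1.08 9.0
99.9 101.05 -5.16 -1.12 10.49
end t11.43 tcp [ 0.6591 -0.0164  0.1011] yaw 0.769 F [-4.9770e+00 -1.1050e+00  1.0116e+01 -2.8800e-01  1.1580e+00 -3.0000e-03] op 0.0109
```

Home was felt at z≈101.5 (force slope jumped) and total push is about 10.1 N. Next: ease the lateral load, then turn in steps with force holding.

```bash
python3 - <<'E'
from plant import *
from h import *
x,y=C; z=.0999
def go(yaw,v=.01):
    move_l([x,y,z],R(yaw),vel=v); return F(4)
Y0=2.34-np.pi/2; Y1=.905-np.pi/2
x-=.0006; f,s=go(Y0); print(f.round(3),s["tcp_pos"].round(4))
for yaw in np.linspace(Y0,Y1,13)[1:]:
    x+=np.clip(f[0]*.00010,-.0003,.0003); y+=np.clip(f[1]*.00010,-.0003,.0003)
    if f[2]>10.6: z+=.00015
    elif f[2]<9.4: z-=.00015
    f,s=go(yaw)
    print("%.3f"%(yaw+np.pi/2),"%.2f"%s["clock"],f.round(3),(1e3*s["tcp_pos"]).round(2),"act %.3f"%(np.arctan2(s["orientation"][1,0],s["orientation"][0,0])+np.pi/2),np.round([x*1e3,y*1e3,z*1e3],2))
    if f[2]>12.5 or abs(f[5])>.12: print("STOP"); break
E
```

```text
[-3.742e+00 -1.115e+00  9.161e+00 -2.680e-01  9.020e-01 -3.000e-03] [ 0.6591 -0.0164  0.1012]
2.220 12.07 [-2.934 -0.559  9.389 -0.11   0.706 -0.015] [659.18 -16.31 101.15] act 2.221 [658.2  -16.51  99.75]
2.101 12.41 [-2.829e+00  4.550e-01  9.152e+00 -6.000e-03  5.440e-01 -2.200e-02] [659.33 -16.26 101.19] act 2.101 [657.91 -16.57  99.6 ]
1.981 12.74 [-1.408  0.424  9.293  0.044  0.34  -0.013] [659.48 -16.15 101.17] act 1.982 [657.62 -16.52  99.45]
1.862 13.07 [-1.116e+00  4.250e-01  8.843e+00  6.900e-02  2.270e-01 -6.000e-03] [659.64 -16.1  101.14] act 1.862 [657.48 -16.48  99.3 ]
1.742 13.41 [-0.181  0.461  9.565  0.088  0.133 -0.02 ] [659.82 -16.03 101.13] act 1.743 [657.37 -16.44  99.15]
1.623 13.74 [5.060e-01 4.810e-01 9.232e+00 6.900e-02 1.600e-02 9.000e-03] [659.99 -16.02 101.17] act 1.623 [657.35 -16.39  99.15]
1.503 14.07 [ 0.383  0.36   9.218  0.09  -0.011 -0.025] [660.2  -16.01 101.12] act 1.503 [657.4  -16.34  99.  ]
1.383 14.41 [ 0.524  0.115  9.526  0.03  -0.051  0.016] [660.41 -16.02 101.11] act 1.384 [657.44 -16.31  98.85]
1.264 14.74 [ 0.454  0.294  8.913  0.013 -0.12  -0.055] [660.63 -16.1  101.16] act 1.264 [657.49 -16.3   98.85]
1.144 15.07 [ 0.889 -0.089  9.573 -0.032 -0.148 -0.023] [660.81 -16.18 101.13] act 1.144 [657.54 -16.27  98.7 ]
1.025 15.41 [ 0.963 -0.579  9.741 -0.087 -0.209 -0.032] [660.99 -16.26 101.12] act 1.025 [657.63 -16.27  98.7 ]
0.905 15.74 [ 1.331e+00 -3.930e-01  9.847e+00 -1.000e-01 -2.420e-01 -4.000e-03] [661.14 -16.35 101.11] act 0.905 [657.73 -16.33  98.7 ]
```

Turned to 0.905 with the push at 8.8–9.9 N and the moment about z staying near the knob's own friction. Next: let it rise, release and look.

```bash
python3 - <<'E'
from plant import *
from h import *
s=state(); x,y,_=s["tcp_pos"]; Y=.905-np.pi/2
x,y=.6585,-.0163
for z in(.101,.1025,.104,.1052,.106,.1065):
    move_l([x,y,z],R(Y),vel=.02); f,s=F(4); print(z,f.round(2),(1e3*s["tcp_pos"]).round(2))
    if f[2]<2: break
move_gripper(.045); show("open")
move_l([x,y,.15],vel=.15)
reach([.50,-.22,.25],R(Y)); 
fs=[]
for n in("top","side"):
    g=grab_frame(n); pickle.dump(g,open(f"f2_{n}.pkl","wb")); fs.append(g)
from polar import *
polar(fs,"pics/polar2.png")
f=fs[0]; vs,us=np.mgrid[125:175,255:295]
P=np.array([px2w(f,u,v) for u,v in zip(us.ravel(),vs.ravel())]); q=P[(P[:,2]>.122)&(P[:,2]<.136)]
print(len(q),q.mean(0)); w,v=np.linalg.eigh(np.cov(q[:,:2].T)); print(np.sqrt(w*12),np.arctan2(v[1,1],v[0,1]),state()["clock"])
E
```

```text
0.101 [ 4.61 -0.81  4.24 -0.18 -1.07 -0.02] [661.04 -16.37 101.91]
0.1025 [ 5.83 -1.13  3.2  -0.17 -1.34  0.01] [661.01 -16.4  103.24]
0.104 [ 6.24 -0.73  3.81 -0.17 -1.34  0.03] [661.   -16.4  104.64]
0.1052 [ 6.43 -1.13  2.92 -0.2  -1.37 -0.01] [660.96 -16.39 105.76]
0.106 [ 6.75 -1.03  2.66 -0.18 -1.39 -0.01] [660.97 -16.36 106.45]
0.1065 [ 7.27 -1.42  1.34 -0.2  -1.5  -0.01] [660.94 -16.39 106.71]
open t18.18 tcp [ 0.6581 -0.0162  0.1061] yaw -0.666 F [ 0.092  0.595 -0.503  0.004 -0.009  0.002] op 0.0450
108 [ 0.65942726 -0.01639838  0.12762315]
[0.01301389 0.03027754] 0.9024228826987203 19.8083
```

View pics/polar2.png

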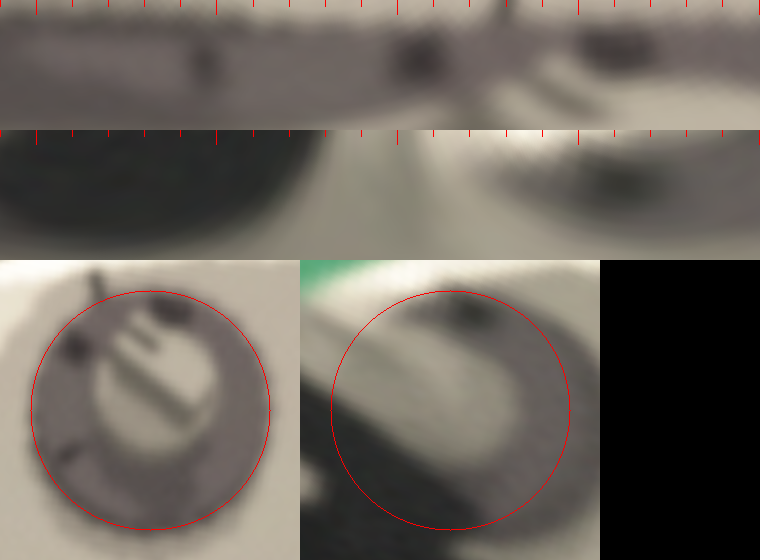

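The ring marks are where they were (polar u=205, 418, ~615), the bar is at 0.902 against the two-bar mark at about 0.90, and the knob is up again. Next: the key heights, then press.

```bash
python3 - <<'E'
from plant import *
from h import *
f=pickle.load(open("f0_top.pkl","rb"))
for v in range(170,194,2): print(*["%3.0f"%(1e3*px2w(f,u,v)[2]) for u in range(282,306,2)])
vs,us=np.mgrid[168:196,280:308]
P=np.array([px2w(f,u,v) for u,v in zip(us.ravel(),vs.ravel())]); q=P[P[:,2]>.093]; print(len(q),q.mean(0),np.ptp(q,0))
K=np.array([.5885,-.0440]); Y=.37-np.pi/2
print(np.round(solve_ik([*K,.1],R(Y)),2))
move_gripper(0,40); reach([*K,.135],R(Y)); show("above key")
g=grab_frame("side"); crop(g,210,150,120,100,5,"pics/key.png")
E
```

```text
73  75  74  75  73  73  71  74  75  73  73  75
 76  72  73  74  75  73  74  74  74  73  75  76
 75  74  75  75  87  86  84  87  75  73 778  75
 76  74  84  85  88  94  97  95  86  86  74  74
 74  76  88  86  98  96  95  97  93  86  73  71
 73  82  86  87  98  98  95  94  95  88  86  74
 76  84  88  87  97  95  98  98  97  85  86  75
 75  83  87  88  94  96  97  98  93  88  86  75
 74  75  87  86  85  90  95  89  85  84  72  73
 75  76  80  88  86  86  87  88  86  86  75  75
 76  72  74  82  86  85  86  87  83  76  72  73
 71  76  76  75  74  74  76  75  76  74  72  71
94 [ 0.58545225 -0.04117458  0.11051844] [0.16922313 0.10208628 0.6850921 ]
[-0.21  0.41 -0.14  1.02  0.    2.56]
above key t21.28 tcp [ 0.5889 -0.0451  0.1359] yaw -1.201 F [ 0.1   -0.319  0.141 -0.006  0.025 -0.016] op 0.0001
```

View pics/key.png

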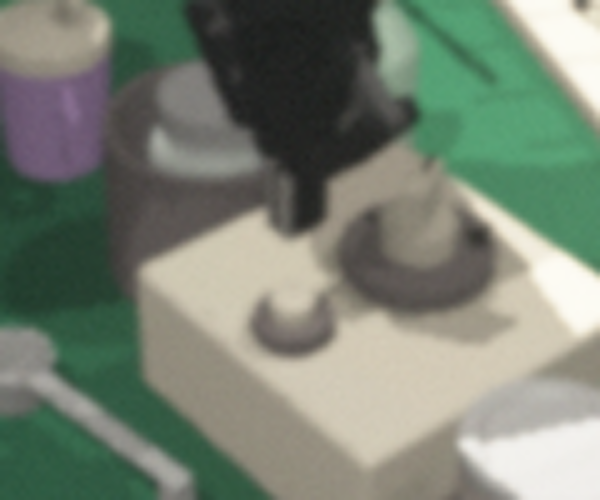

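The closed fingertips (crop (295,215)) hang over the key (295,300), clear of the dial. The key top is at z≈0.097 and the collar at 0.087.

```bash
python3 - <<'E'
from plant import *
from h import *
K=[.5885,-.0440]; Y=.37-np.pi/2
move_l([*K,.100],R(Y),vel=.08); show("near")
z=.0975
while z>.084:
    move_l([*K,z],vel=.02); f,s=F(4); print("%.4f"%z,f[:3].round(2),(1e3*s["tcp_pos"]).round(2))
    if f[2]>9: break
    z-=.0007
dwell(.2); show("held")
move_l([*K,.14],vel=.08)
reach([.45,-.25,.25],R(Y)); dwell(.2)
fs=[]
for n in("top","side"):
    g=grab_frame(n); pickle.dump(g,open(f"f3_{n}.pkl","wb")); fs.append(g)
from polar import polar
f=fs[0]
def cloud(u0,u1,v0,v1,a,b):
    vs,us=np.mgrid[v0:v1,u0:u1]; P=np.array([px2w(f,u,v) for u,v in zip(us.ravel(),vs.ravel())]); return P[(P[:,2]>a)&(P[:,2]<b)]
q=cloud(255,295,125,175,.122,.136); w,v=np.linalg.eigh(np.cov(q[:,:2].T)); print("knob",q.mean(0),np.arctan2(v[1,1],v[0,1])); print("key",np.median(cloud(282,306,168,196,.092,.102),0))
# scene change of top image vs the start
d=np.abs(f["img"].astype(int)-pickle.load(open("f0_top.pkl","rb"))["img"]).max(2).astype(np.uint8)
polar(fs,"pics/polar3.png"); cv2.imwrite("pics/top3.png",np.hstack([f["img"][90:290,130:390,::-1],cv2.cvtColor(d[90:290,130:390],cv2.COLOR_GRAY2BGR)*2]))
print(state()["clock"])
E
```

```text
near t22.01 tcp [ 0.5888 -0.0441  0.1004] yaw -1.201 F [-0.198 -0.373  0.059  0.032 -0.005  0.011] op 0.0003
0.0975 [ 0.13 -0.29  0.24] [588.56 -43.95  97.65]
0.0968 [0.44 0.37 1.41] [588.7  -44.    97.05]
0.0961 [-0.23  0.53  1.52] [588.67 -43.99  96.23]
0.0954 [0.73 0.44 2.3 ] [588.69 -43.99  95.5 ]
0.0947 [0.94 0.38 2.26] [588.69 -44.04  94.81]
0.0940 [1.57 0.88 2.78] [588.69 -44.01  94.11]
0.0933 [1.67 0.57 3.62] [588.66 -44.    93.38]
0.0926 [1.77 0.9  3.54] [588.65 -44.01  92.69]
0.0919 [2.06 0.67 4.43] [588.64 -44.03  91.99]
0.0912 [1.84 0.51 4.8 ] [588.65 -44.04  91.28]
0.0905 [1.44 0.76 7.66] [588.69 -44.03  91.05]
0.0898 [-0.66  0.92 10.52] [588.72 -44.02  90.98]
held t26.12 tcp [ 0.5887 -0.044   0.0909] yaw -1.201 F [-1.9000e-02  1.0120e+00  1.1041e+01  2.1700e-01  4.5000e-02  2.0000e-03] op 0.0003
knob [ 0.65922977 -0.01644871  0.12773076] 0.9116566173753717
key [ 0.58891657 -0.04332422  0.09568478]
28.2667
```

View pics/top3.png

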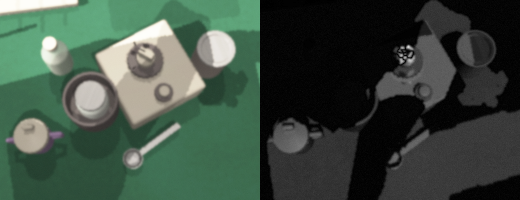

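View pics/polar3.png

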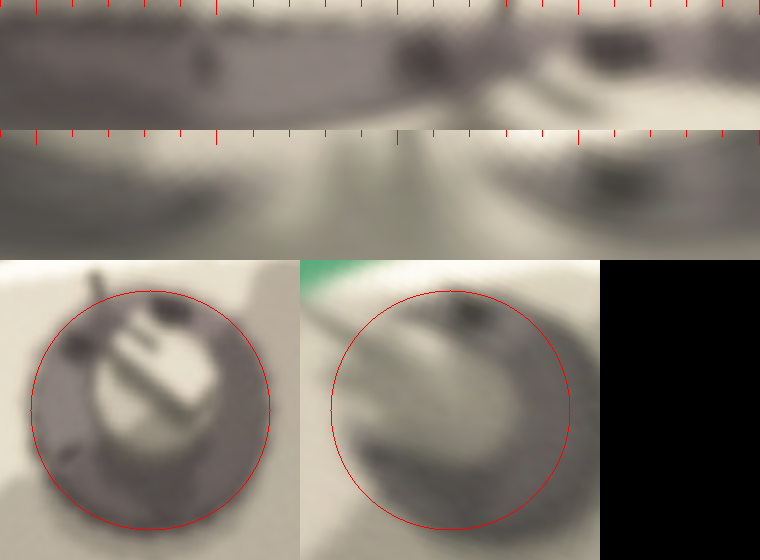

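Marks, ring and bystanders are unchanged (the difference image shows only the arm's shadow and the knob), the knob is at 0.91 and up, and the key is back up. I'm handing in.

```bash
python3 -c "
from plant import *
sign_off()"
```

```text
the job is handed in; nothing more can be done
```

I set the inner knob to the two-bar mark and pressed and released the start key. The job went in at about 28 s of the 51 s allowed.

- **Knob:** I pinched it with 40 N and pushed in until the force slope jumped, roughly 4–5 mm down. The highest push I read was about 10.5 N. I turned it clockwise with 8.8–9.9 N on it, so the push dipped slightly under the 9 N guide at two steps. It then rose again before I let go.
- **Start key:** I pressed it to its firm stop, about 6 mm down at 11 N, and released it.
- **Knob checks:** The bar heading is 0.90–0.91 rad and the two-bar mark lies at 0.89–0.95 rad. The knob top is back at its first height.
- **Ring:** Its marks are at the same image positions as at the start, to within what I can read by eye. The turning moment mostly stayed near the knob's own friction, with single readings up to 0.055 N m, below the 0.08 N m that turns the ring.
- **Key and bystanders:** The key is back up. Its depth reading is 95.7 mm, against about 97 mm before, which is within the camera noise. The objects in the top view show no change apart from shadows.
- **What disagreed:** The knob started about 0.28 rad counter-clockwise of the one-bar mark, inside its free play, so I turned it 1.44 rad instead of 1.15. The gripper's position also drifted about 2 mm sideways during the turn, putting up to 7 N of side load on the knob while it rose. The pictures show no harm from it.

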